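Roll the sample tube out of the spring clip and lay it on the roller mixer

ROBOT

A 6-joint arm with a two-finger parallel gripper is mounted at the origin on the work surface. World frame = base frame: x ahead of the robot, y to its left, z up, the work surface at z = 0. Lengths are in mm, angles in rad, forces in N, time in s.
With the tool pointing down it reaches from about 275 to 825 mm from the base axis. Payload 4.9 kg.
Tool frame: the origin (TCP) lies at the very end of the fingers, on their centre line; the grasp point (between the pads) lies 19 mm behind it; z points along the fingers, y is the direction in which the jaws open and shut (so a half turn about z gives the same grasp; the last joint's range is limited). The gripper opens to 85 mm and grips with 20 to 120 N. Pads are 22 mm wide; open, the fingers measure 114 mm over their backs; the gripper's body (76 mm by 85 mm) begins 54 mm behind the grasp point. The pads swing forward as they close: fully open they stand 13 mm farther back than shut.
Start: joints at [1.091, 0.326, -0.193, 1.052, 0, 1.437], TCP at [186.417, 517.462, 231.281] pointing down, gripper open.
Joint ranges: [-2.65, 2.65], [-0.97, 1.79], [-1.3, 1.35], [-1.93, 2.1], [-1.47, 1.37], [-3.14, 3.14]. Speed limits (rad/s): [2.57, 2.57, 3.14, 3.14, 3.14, 3.14].

INTERFACE

Orientations are given as [roll, pitch, yaw] about the fixed x, y, z axes, in that order (R = Rz(yaw) Ry(pitch) Rx(roll)).
In Python, from bench import bot, solve_ik, imaging gives the robot as it stands. Calls block until the motion is done:
- bot.move_ptp(position, orientation): joint-space move of the TCP to a pose.
- bot.movel(position, rot=None, max_speed=150, threshold=None): straight line of the TCP; rot=None keeps the orientation; max_speed is the mean speed in mm/s. With threshold (N) it stops when the force on the tool has changed by that much, and returns True; else False.
- bot.move_j(angles): joint-space move.
- bot.grip(opening, effort=None): opening from 0.0 (shut) to 1.0 (fully open); effort is the grip in N (None keeps the last); returns when the fingers have stopped.
- bot.dwell(seconds).
- solve_ik(position, orientation): joint angles nearest the present ones, or None.
- bot.get_state(): the state.
- imaging.capture(name): name is "scene" or "top"; returns the picture (420x560x3 uint8, blue, green, red); there is no depth.
- imaging.camera_model(name): a dict with "K" (3x3 intrinsics, pixels), "k1" (the pictures are not rectified: a ray, as slopes to the right and down, at radius r is drawn at 1 + k1 r^2 times it, then the intrinsics apply), "position" and "rotation" of the camera in the world. Camera axes: x right, y up, looking along -z (the intrinsics and any distortion apply to the point x, -y, -z); pixel columns grow to the right and rows downward; lengths in mm; the calibration is good to about 2 mm. A picture is of the moment at which its call begins. camera_model takes no time and is no camera call.
A pose or a line that the arm cannot do raises bot.IKError and nothing moves.
- bot.sign_off(): hands the job in, once; it reports no verdict.
The state is a dict: "t": time; "qpos": joint angles; "joint_velocities": joint speeds; "effort": joint torques, N m; "tcp_pos": TCP position; "orientation": TCP orientation; "contact_force": force on the tool from outside, world axes, zero at the start; "wrist_torque": the same for the moment, N m; "opening": opening from 0.0 (shut) to 1.0 (fully open).
Only numpy, scipy, OpenCV 4.12 (cv2) and the standard library are available. Lean on these libraries where they do the work, as an engineer would, in place of code of your own. Each camera call takes 0.05 s, during which the arm holds its last target.

TASK

Roll the big sample tube sideways out of the spring clip, so that it comes to rest on the holder's front ledge. Then lay it gently lengthwise in the free bay of the roller mixer, its body resting level on all four rubber wheels, about centred and with the cap clear of the wheels, and let go. Do not drop the tube on the bench, do not strike the holder or the mixer hard, leave the thin tube in its bay and do not disturb the other things.

Things in the scene. Friction and masses are not known exactly. Their poses are not given: they have to be found in the camera images.
- tube: Big sample tube, loose, pale plastic, dull pink screw cap, about 110 g, lying level, 160 mm long. Origin on its axis at mid length; its y axis runs along it towards the cap. Body 34 mm in diameter from y = -74 to +62 mm, foot 24 mm in diameter below that, cap 40 mm in diameter from +62 to +80 mm. It starts in the holder's clip, cap towards the holder's +y.
- holder: Clip holder, fixed: cream base plate 160 (x) by 190 (y) by 12 mm, two grey ribs 12 mm thick at y = +-50 mm carrying clip and ledge, cream end walls 90 mm high at y = +-89 mm. Origin under the plate's centre, z up. Clip mouth and ledge are towards its -x (roughly to the robot). Between the ribs (y -44 to +44 mm) all is open from above down to the plate, except for the jaw bar.
- clip_seat (a point): Clip centre line, 36 mm to +x of the holder's origin, 85 mm above the bench: the tube's origin when clipped in, tube along holder y. At each rib the tube lies on a flat seat against a back post (17 to 24 mm behind, to 116 mm high). Fingers fit down behind the tube's middle (+x side). Pushed there at axis height towards holder -x with some 10 N it rides over the lip and lifts the jaw.
- lower_lip (a point): Top of the round lower lip of the clip (one on each rib; this point lies midway between them, where it is open): 10 mm to -x of the clip seat and 14.5 mm below it, 2.5 mm above the seat's floor. Once the tube's axis is about 10 mm in front of the clip seat the jaw springs it out and it rolls by itself down a 17 degree ramp on the ribs to the ledge.
- jaw_bar (a point): Middle of the sprung upper jaw: a free-turning steel roller bar 8 mm in diameter, 112 mm long, along holder y, at rest 10.5 mm to -x of and 18 mm above the clip seat. It holds with 2 to 5 N, is lifted by the tube as it rolls out to -x, and springs back. A finger pushing behind the tube needs to go forward only 10 to 15 mm; 24 mm forward from first touch it meets the bar.
- jaw_hinge (a point): Hinge line of the jaw's two arms, on the back posts at the ribs, 22 mm behind (+x) and 30 mm above the clip seat; nothing stands here in the middle. The jaw swings up by 0.45 rad at most: enough for the tube to leave sideways, never enough to lift it straight up. The end walls stop it from sliding out endways.
- ledge (a point): Where the tube's origin comes to rest after rolling out: 88 mm towards -x from the clip seat and 22.5 mm lower (62.5 mm above the bench). There it lies on the two ramps against two front stops, at the ribs only, which reach 76 mm above the bench; the middle 88 mm of the tube is free on both sides and below, for fingers from above.
- mixer: Roller mixer, fixed: cream base 200 (x) by 270 (y) mm, origin under its centre, end housings 75 mm high beyond y = +101 and -115 mm. Two bays along its y, at x = -50 and +50 mm. Each has four black rubber wheels, 32 mm in diameter, 12 mm wide, at y = +-34 mm, on two steel shafts 22 mm either side of the bay's line. The wheels do not turn.
- deck (a point): Centre of the mixer's deck, 28 mm above the bench. The shafts (10 mm in diameter) have their axes 48 mm and their tops 53 mm above the bench; between the wheels of a bay (y -28 to +28 mm) fingers have room down to the shafts.
- bay_near (a point): Point in the bay at mixer x = -50 mm: where the big tube's axis lies at mid length when it rests on the four wheels, 73 mm above the bench.
- bay_far (a point): The same point of the bay at mixer x = +50 mm, 73 mm above the bench.
- thin_tube: Thin tube, loose, same plastics, 24 mm in diameter and 130 mm long, cap 29 mm, origin on its axis at mid length, y along it. It lies in one of the mixer's two bays (either one) and stays there; the other bay is the free one.
- dish: Closed clear round dish, 70 mm in diameter, 17 mm high, loose bystander, origin under its centre.
- beaker: Glass beaker, 68 mm in diameter, 85 mm high, loose bystander, origin under its centre.
- flask: Glass bottle, 72 mm in diameter, 150 mm high, loose bystander at the left side, origin under its centre.
- pipette: Hand pipette lying on the bench, 250 mm long, 26 mm thick, loose bystander at the right side, origin under the thick end.
- jar: White jar, 64 mm in diameter, 80 mm high, loose bystander at the right side, origin under its centre.
Things that resemble listed ones, but are neither listed nor needed, are in the scene too. Leave any purple look-alike of the holder alone.

How it is judged:
By the outcome, as a careful person would: the job done as asked, in the order asked, and still so for the second after the job is handed in, with the robot touching nothing.
It also fails if it takes over 50 s, if anything falls off the work surface, if the arm or the gripper's body presses on something with over 40 N, if the wrist force passes 120 N, or if a joint passes its speed limit or range.

## Working session

There is one attempt and no reset: what is moved stays moved. The work goes in short steps, each a Python script; the robot and the scene stay as the last script left them, time stands still between calls to the robot, and variables do not carry over. Pictures are saved under pics/ and viewed, and the job is handed in when it is done.

```bash
mkdir -p pics; ls; python3 - <<'E'
from bench import bot, imaging
import cv2, json
for n in("scene","top"):
    im=imaging.capture(n); cv2.imwrite(f"pics/{n}0.png",im)
    m=imaging.camera_model(n); print(n,m)
s=bot.get_state(); print(s)
E
```

```text
pics
scene {'K': array([[403.98625659,   0.        , 279.84376081],
       [  0.        , 403.98625659, 209.08561868],
       [  0.        ,   0.        ,   1.        ]]), 'k1': -0.06332416246372688, 'position': array([1229.69724237,  174.72030524, 1024.47217976]), 'rotation': array([ 6.81782079e-01, -6.43765694e-04,  1.80221436e+00])}
top {'K': array([[534.96209731,   0.        , 288.79917999],
       [  0.        , 534.96209731, 210.92132209],
       [  0.        ,   0.        ,   1.        ]]), 'k1': -0.15119450013178815, 'position': array([ 1.32516414e+02, -1.10241665e+00,  1.79684563e+03]), 'rotation': array([ 0.19943886, -0.0019034 , -1.55007417])}
{'t': 0.1, 'qpos': array([ 1.09081160e+00,  3.26869391e-01, -1.93488501e-01,  1.05200525e+00,
       -6.86881538e-06,  1.43658495e+00]), 'joint_velocities': array([-0.00016297, -0.00145521,  0.0038989 , -0.00190754,  0.0005687 ,
        0.00062171]), 'effort': array([ 6.31387429e-04, -4.44239902e+01,  2.63037890e+01,  7.86186982e-03,
       -2.00670074e-04,  7.81119127e-06]), 'tcp_pos': array([186.16046859, 516.97788574, 230.57859187]), 'orientation': array([-3.14003901e+00, -2.02846287e-04,  2.79581915e+00]), 'contact_force': array([ 0.16343911, -0.15769417, -0.1966781 ]), 'wrist_torque': array([-0.00022921,  0.0583311 , -0.00899237]), 'opening': 1.0005535787971054}
```

View pics/scene0.png

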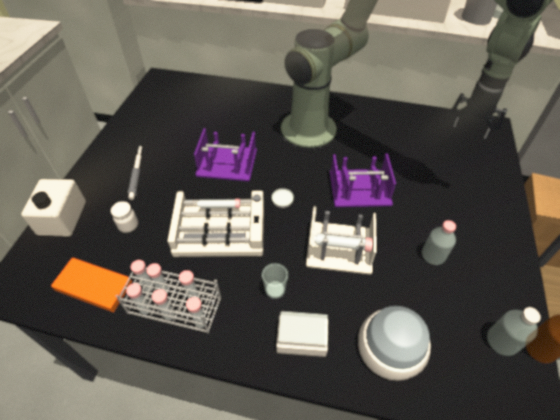

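View pics/top0.png

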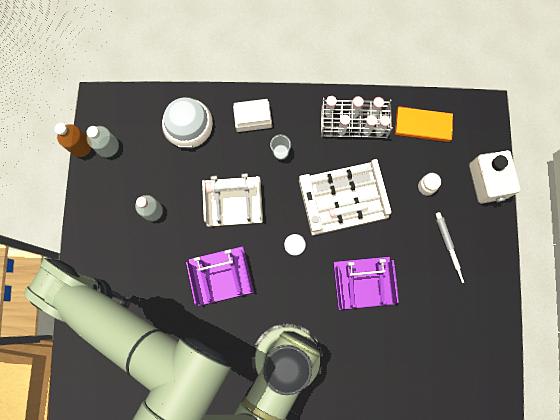

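The cream holder with the tube is at top (233,200) and scene (342,242). The purple look-alikes are at top (220,275) and (365,283). The mixer is at top (345,197). I'll enlarge both views.

```bash
cat > h.py <<'E'
import numpy as np, cv2
from scipy.spatial.transform import Rotation as R
from bench import bot, imaging, solve_ik
F=np.diag([1,-1,-1.])
def cam(n):
    m=imaging.camera_model(n); return m['K'],np.array([m['k1'],0,0,0,0.]),np.array(m['position']),R.from_euler('xyz',m['rotation']).as_matrix()
def proj(n,P):
    K,d,c,Rm=cam(n); Rc=F@Rm.T
    return cv2.projectPoints(np.atleast_2d(P).astype(float),cv2.Rodrigues(Rc)[0],-Rc@c,K,d)[0][:,0]
def back(n,uv,z):
    K,d,c,Rm=cam(n)
    q=cv2.undistortPoints(np.array([[uv]],float),K,d)[0,0]
    r=Rm@F@np.array([q[0],q[1],1]); return c+r*(z-c[2])/r[2]
def crop(im,x,y,w,h,s,f):
    c=im[y:y+h,x:x+w]; c=cv2.resize(c,None,fx=s,fy=s,interpolation=cv2.INTER_CUBIC)
    for i in range(0,w,10):
        cv2.line(c,(i*s,0),(i*s,6 if i%50 else 12),(0,255,255),1); 
        if i%20==0: cv2.putText(c,str(x+i),(i*s,20),0,.35,(0,255,255),1)
    for j in range(0,h,10):
        cv2.line(c,(0,j*s),(6,j*s),(0,255,255),1)
        if j%20==0: cv2.putText(c,str(y+j),(8,j*s+4),0,.35,(0,255,255),1)
    cv2.imwrite(f,c)
E
python3 - <<'E'
from h import *
t=cv2.imread('pics/top0.png');s=cv2.imread('pics/scene0.png')
crop(t,190,150,100,75,8,'pics/c1.png')
crop(t,290,150,110,85,7,'pics/c2.png')
crop(s,295,195,100,75,8,'pics/c3.png')
crop(s,160,180,115,80,6,'pics/c4.png')
E
```

```text
(no output)
```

View pics/c1.png

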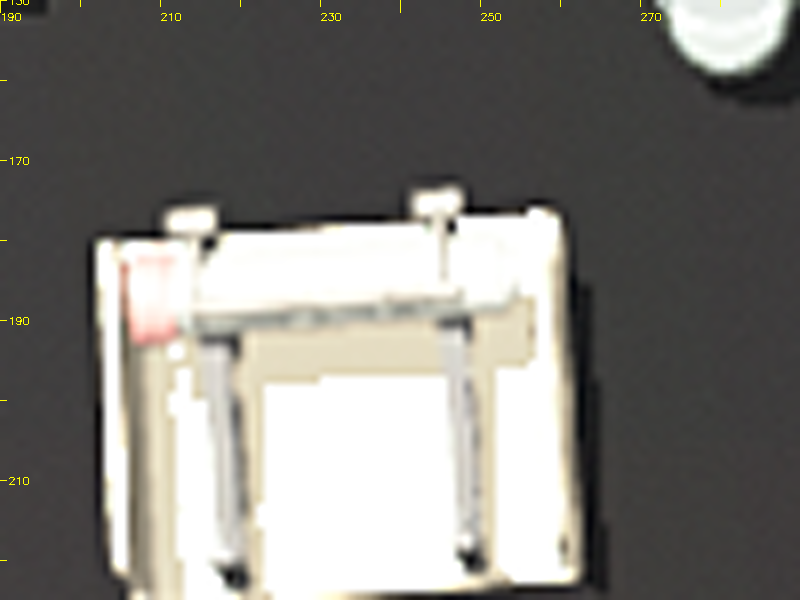

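View pics/c2.png

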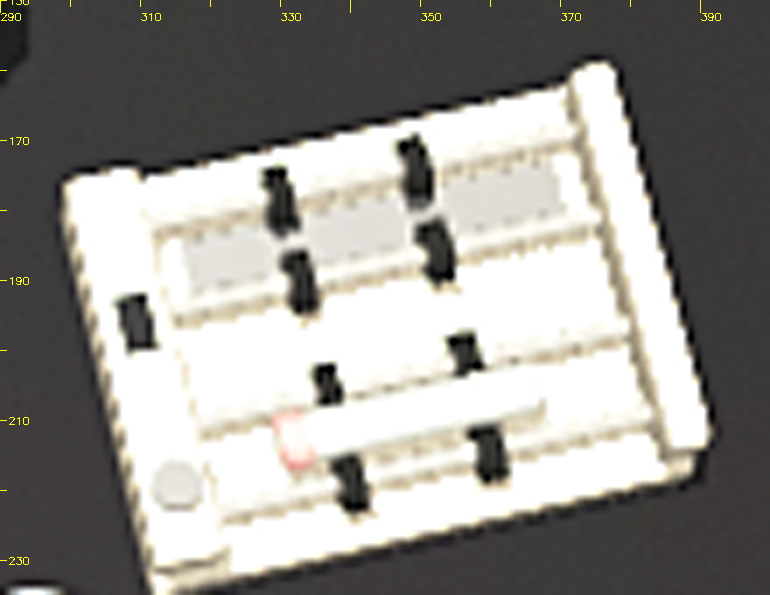

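View pics/c3.png

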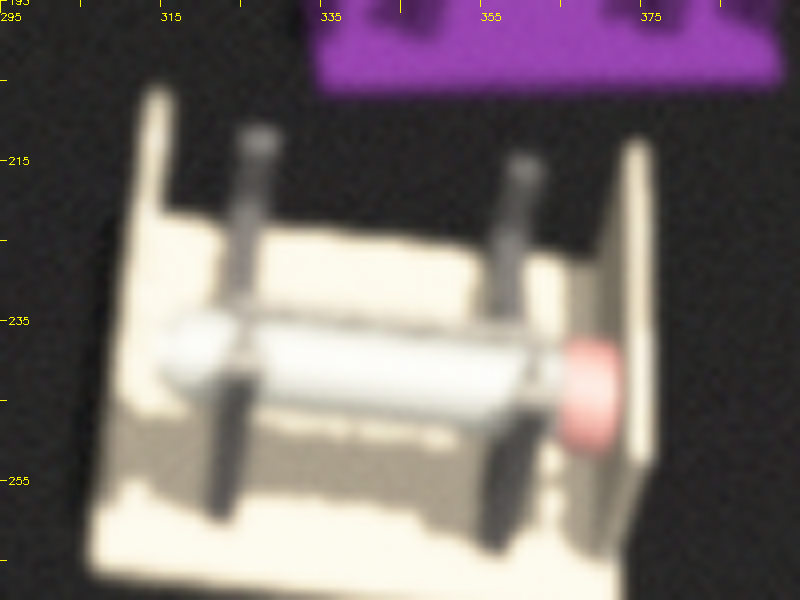

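View pics/c4.png

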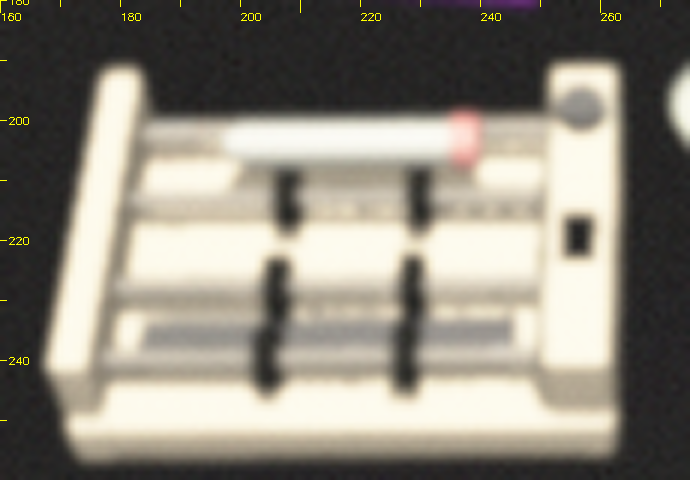

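The free bay is the far one: the thin tube lies in the near bay, and the wide housing with the knob is on the world-left side. Next I'll fit the poses, using wheel blobs for the mixer and keypoints for the holder.

```bash
cat > fit.py <<'E'
from h import *
from scipy.optimize import least_squares
t=cv2.imread('pics/top0.png');s=cv2.imread('pics/scene0.png')
def T(p,P):
    P=np.atleast_2d(P).astype(float); c,si=np.cos(p[2]),np.sin(p[2])
    return np.c_[p[0]+c*P[:,0]-si*P[:,1],p[1]+si*P[:,0]+c*P[:,1],P[:,2]]
def blob(im,uv,r=9,th=110):
    u,v=int(uv[0]),int(uv[1]); w=cv2.cvtColor(im,6)[v-r:v+r+1,u-r:u+r+1]
    n,l,st,ce=cv2.connectedComponentsWithStats((w<th).astype(np.uint8))
    k=l[r,r]; return ce[k]+[u-r,v-r] if k else np.array(uv,float)
W=[(28,34),(28,-34),(72,34),(72,-34)]
def wheel(xy):
    a=np.linspace(0,2*np.pi,24); return np.array([[xy[0]+16*np.cos(q),xy[1]+d,48+16*np.sin(q)] for q in a for d in(-6,6)])
def cen(n,P):
    h=cv2.convexHull(proj(n,P).astype(np.float32)); m=cv2.moments(h); return np.array([m['m10'],m['m01']])/m['m00']
ot=[blob(t,q) for q in[(333,190),(352,186),(330,179),(349,175)]]
os_=[blob(s,q) for q in[(228,227),(206,228),(227,239),(204,239)]]
print(np.round(ot,1).tolist(),np.round(os_,1).tolist())
def res(p,full=False):
    r=[]
    for w,a,b in zip(W,ot,os_):
        P=T(p,wheel(w)); r+=list(cen('top',P)-a)
        if w[0]==72 : r+=list(cen('scene',P)-np.array({34:(227.4,239.5),-34:(204.4,239.5)}[w[1]]))
    return np.array(r)
m=least_squares(res,[500,-150,.2]); print('mixer',m.x,np.round(m.fun,1))
# holder
c8=lambda u,v:np.array([190+u/8,150+v/8]); d8=lambda u,v:np.array([295+u/8,195+v/8])
obs=[('top',(36,80,85),c8(123,303)),('top',(36,-80,85),c8(520,285)),
 ('top',(80,92,90),c8(97,240)),('top',(80,-92,90),c8(558,209)),
 ('scene',(36,80,85),d8(620,397)),('scene',(36,-80,85),d8(160,358)),
 ('scene',(80,-95,12),d8(90,570))]
def rh(p): return np.concatenate([proj(n,T(p,P))[0]-o for n,P,o in obs])
h=least_squares(rh,[500,180,0],loss='soft_l1'); print('holder',h.x,np.round(h.fun.reshape(-1,2),1).tolist())
np.save('fit.npy',[m.x,h.x])
# overlays
def line(im,n,p,A,B,x,y,sc,col):
    a,b=proj(n,T(p,[A,B])); f=lambda q:(int((q[0]-x+.5)*sc),int((q[1]-y+.5)*sc)); cv2.line(im,f(a),f(b),col,1)
def box(x0,x1,y0,y1,z):
    c=[(x0,y0,z),(x1,y0,z),(x1,y1,z),(x0,y1,z)]; return [(c[i],c[(i+1)%4]) for i in range(4)]
for n,im,wins in(('top',t,[(190,150,105,85,7),(290,150,110,85,7)]),('scene',s,[(295,195,95,85,7),(160,180,115,85,7)])):
    for k,(x,y,w,hh,sc) in enumerate(wins):
        c=cv2.resize(im[y:y+hh,x:x+w],None,fx=sc,fy=sc,interpolation=cv2.INTER_CUBIC)
        if k==0:
            p=h.x; L=[(box(-80,80,-95,95,12),(0,0,255)),(box(-80,80,83,95,90),(0,160,0)),(box(-80,80,-95,-83,90),(0,160,0)),(box(19,53,-74,62,85),(255,0,0)),(box(16,56,62,80,85),(255,0,255)),(box(53,60,44,56,116),(0,200,255)),(box(53,60,-56,-44,116),(0,200,255)),([((25.5,-56,103),(25.5,56,103))],(0,0,0))]
        else:
            p=m.x; L=[(box(-100,100,-135,135,28),(0,0,255)),(box(-100,100,101,135,75),(0,160,0)),(box(-100,100,-135,-115,75),(0,160,0))]+[(box(x0-16,x0+16,y0-6,y0+6,48),(255,0,0)) for x0 in(-72,-28,28,72) for y0 in(-34,34)]
        for Ls,col in L:
            for A,B in Ls: line(c,n,p,A,B,x,y,sc,col)
        cv2.imwrite(f'pics/ov_{n}{k}.png',c)
E
python3 fit.py
```

```text
[[332.5, 190.0], [352.1, 185.4], [329.7, 178.5], [349.1, 174.4]] [[228.0, 230.4], [205.2, 231.1], [227.5, 236.6], [204.5, 236.8]]
mixer [ 5.37003960e+02 -1.57949245e+02 -5.35539269e-03] [-5.5 -1.4 -4.9  3.8 -2.5 -2.5  1.4  1.4 -1.9  2.2  2.5 -3.1]
holder [5.20901093e+02 1.96401614e+02 8.13494166e-02] [[0.3, 0.0], [-1.1, -0.6], [-0.6, -5.1], [-2.9, -4.6], [-1.3, -0.9], [-0.4, -3.0], [0.0, -3.5]]
```

```bash
python3 - <<'E'
from h import *
P=[[0,0,0],[186,517,231],[540,-150,60]]
for n in('top','scene'): print(n,proj(n,P).round(1).tolist(), [back(n,q,p[2]).round(1).tolist() for q,p in zip(proj(n,P),P)])
for uv in[(332.5,190),(352,185.4),(329.7,178.5),(349.1,174.4)]: print(back('top',uv,52).round(1))
for uv in[(227.4,239.5),(204.4,239.5)]: print(back('scene',uv,50).round(1))
for n,z,l in(('top',85,[(205.4,187.9),(255,185.6)]),('scene',85,[(372.5,244.6),(315,239.8)])):
  for uv in l: print(n,back(n,uv,z).round(1))
print(back('top',(295,244.5),17),back('scene',(283,197.5),17))
print(imaging.camera_model('top'))
E
```

```text
top [[286.6, 358.9], [112.7, 294.6], [335.0, 195.3]] [[0.0, 0.0, 0.0], [186.0, 517.0, 231.0], [540.0, -150.0, 60.0]]
scene [[308.3, 128.6], [468.1, 134.2], [227.4, 218.6]] [[0.0, -0.0, 0.0], [186.0, 517.0, 231.0], [540.0, -150.0, 60.0]]
[ 560.  -142.4   52. ]
[ 577.4 -208.2   52. ]
[ 599.7 -132.8   52. ]
[ 615.6 -198.5   52. ]
[ 606.8 -129.3   50. ]
[ 622.5 -195.2   50. ]
top [550.3 280.   85. ]
top [561.4 116.1  85. ]
scene [552.6 282.9  85. ]
scene [573.3 122.6  85. ]
[377.82843682 -20.20841114  17.        ] [383.52073978 -13.34225492  17.        ]
{'K': array([[534.96209731,   0.        , 288.79917999],
       [  0.        , 534.96209731, 210.92132209],
       [  0.        ,   0.        ,   1.        ]]), 'k1': -0.15119450013178815, 'position': array([ 1.32516414e+02, -1.10241665e+00,  1.79684563e+03]), 'rotation': array([ 0.19943886, -0.0019034 , -1.55007417])}
```

Two problems: float32 hulls broke the numerical derivative, and some holder keypoints were poor. I'll fix the derivative and use better points.

```bash
sed -i "s/m=least_squares(res,\[500,-150,.2\])/m=least_squares(res,[540,-150,.25],x_scale=[100,100,1],diff_step=1e-2)/; s/ ('top',(80,92,90),c8(97,240)),('top',(80,-92,90),c8(558,209)),//" fit.py
sed -i "s/,$//;" /dev/null; python3 fit.py
```

```text
[[332.5, 190.0], [352.1, 185.4], [329.7, 178.5], [349.1, 174.4]] [[228.0, 230.4], [205.2, 231.1], [227.5, 236.6], [204.5, 236.8]]
mixer [ 5.41580454e+02 -1.82452543e+02  2.51093859e-01] [-0.   0.2 -0.1  0.4 -0.4 -0.7 -0.3 -0.8 -0.4 -0.9 -0.4 -0.5]
holder [526.03253803 196.44122488   6.40420326] [[0.0, -0.5], [-1.5, -3.0], [-0.9, -0.3], [-0.3, -0.6], [0.7, -0.8]]sed: couldn't edit /dev/null: not a regular file
```

```bash
cd pics; python3 -c "
import cv2,numpy as np
for k in(0,1):
  a=cv2.imread(f'ov_top{k}.png');b=cv2.imread(f'ov_scene{k}.png')
  cv2.imwrite(f'oo{k}.png',np.vstack([cv2.resize(a,None,fx=.0+1,fy=1)])); 
"
```

```text
(no output)
```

View pics/ov_top0.png

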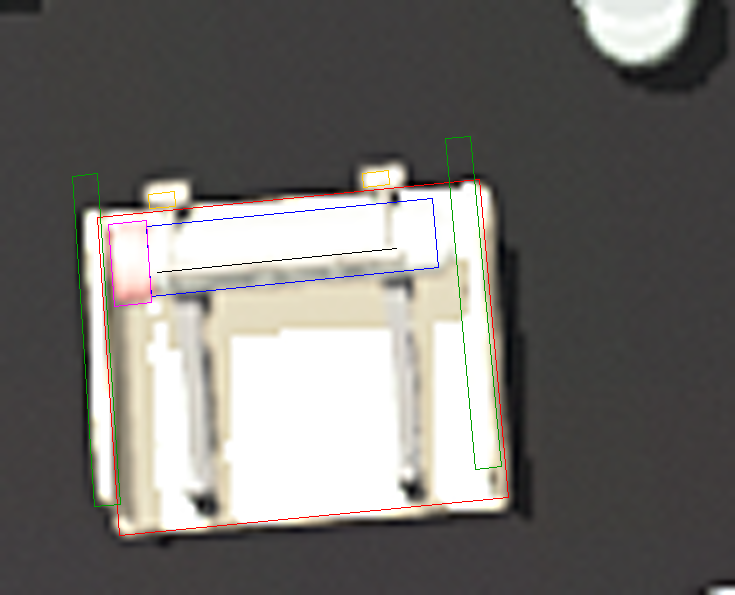

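View pics/ov_scene0.png

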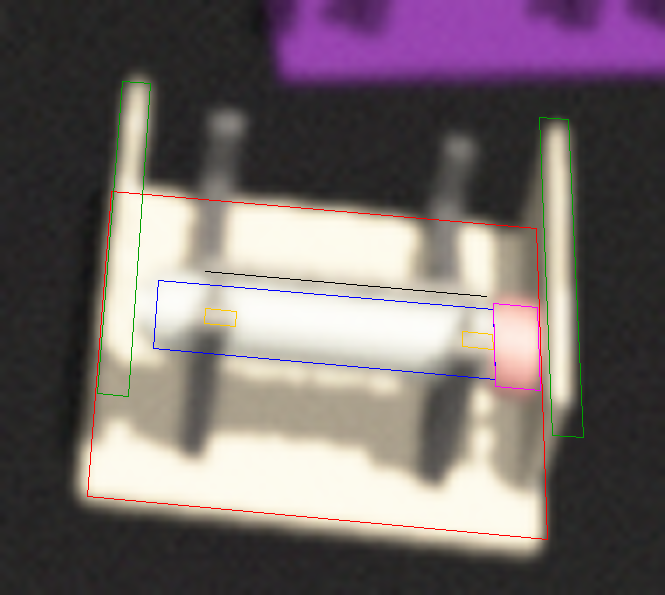

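View pics/ov_top1.png

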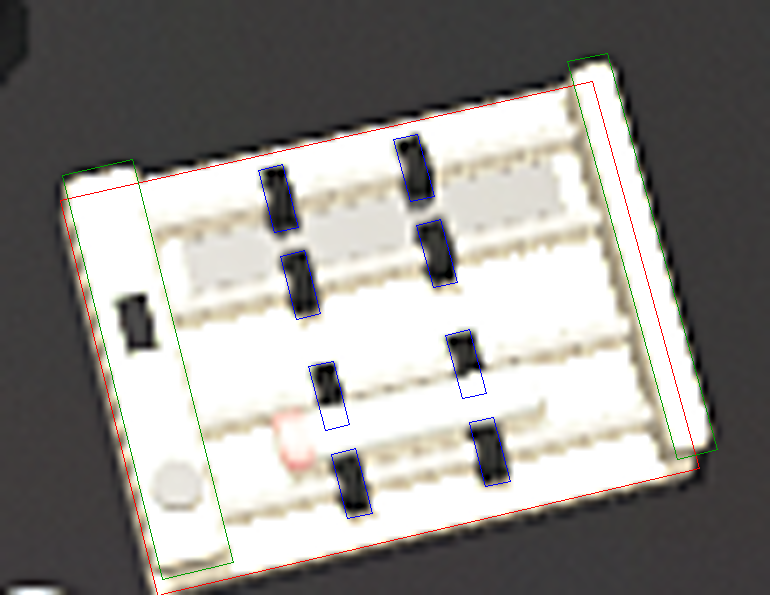

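View pics/ov_scene1.png

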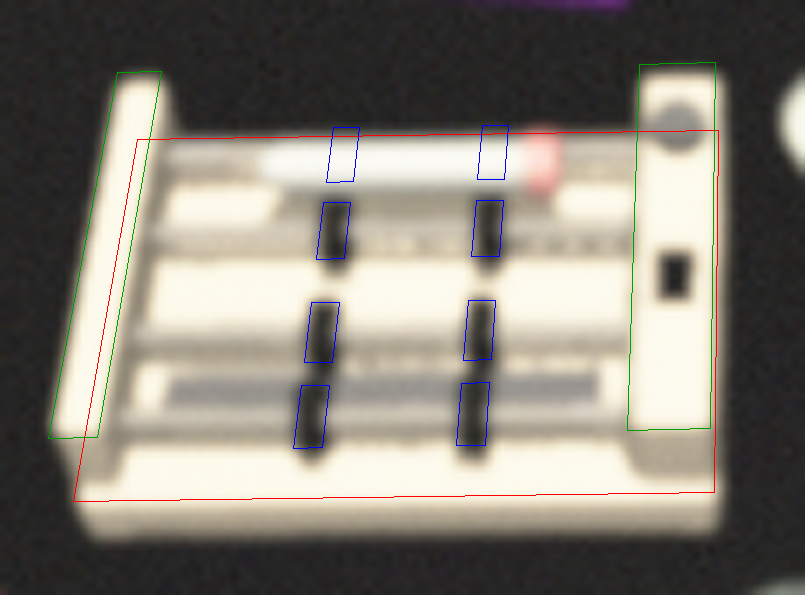

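```bash
python3 - <<'E'
from h import *
# plate edges: subpixel gradient along columns, holder
def edge(n,cols,r0,r1,z,dark_above):
    im=cv2.cvtColor(cv2.imread(f'pics/{n}0.png'),6).astype(float); pts=[]
    for c in cols:
        v=im[r0:r1,c]; v=v if dark_above else v[::-1]
        i=np.argmax(v>130); 
        if i==0: continue
        f=i-1+(130-v[i-1])/(v[i]-v[i-1]); r=r0+f if dark_above else r1-1-f
        pts.append(back(n,(c,r),z)[:2])
    pts=np.array(pts); vx,vy,x0,y0=cv2.fitLine(pts.astype(np.float32),cv2.DIST_HUBER,0,.01,.01).ravel()
    if vy<0: vx,vy=-vx,-vy
    print(n,z,'yaw',round(float(np.arctan2(-vx,vy)),4),'at',x0,y0)
edge('top',range(212,256),213,240,0,False)
edge('top',range(219,241),165,185,12,True)
edge('scene',range(312,366),255,285,0,False)
edge('scene',range(330,352),212,235,12,True)
edge('top',range(320,380),210,245,0,False)
edge('scene',range(182,255),240,275,0,False)
E
```

```text
top 0 yaw 0.0926 at 442.15353 226.05502
top 12 yaw 0.0862 at 604.4323 219.1956
scene 0 yaw 0.0925 at 604.3097 199.92517
scene 12 yaw 0.0871 at 444.0304 186.53642
top 0 yaw 0.2436 at 445.30518 -200.05237
scene 0 yaw 0.2432 at 633.15424 -147.27094
```

```bash
cat >> h.py <<'E'
yh,ym=0.090,0.2434
nh=np.array([np.cos(yh),np.sin(yh)]);mh=np.array([-nh[1],nh[0]])
nm=np.array([np.cos(ym),np.sin(ym)]);mm=np.array([-nm[1],nm[0]])
seat=576.3*nh+149.3*mh
bay=531.5*nm-306.5*mm
P=lambda xy,z:[float(xy[0]),float(xy[1]),float(z)]
def st(): 
    s=bot.get_state(); print(round(s['t'],2),s['tcp_pos'].round(1),s['contact_force'].round(2),round(s['opening'],3),s['qpos'].round(2))
E
python3 - <<'E'
from h import *
bot.grip(0.0,20)
bot.move_ptp(P(seat+38*nh,200),[np.pi,0,yh+np.pi]); st()
bot.movel(P(seat+38*nh,135)); st()
t=imaging.capture('top');s=imaging.capture('scene'); cv2.imwrite('pics/t1.png',t);cv2.imwrite('pics/s1.png',s)
p=bot.get_state()['tcp_pos']
for n,im in(('top',t),('scene',s)):
    q=proj(n,p)[0]; print(n,q); x,y=int(q[0])-40,int(q[1])-35
    crop(im,x,y,80,65,9,f'pics/k_{n}.png')
E
```

```text
2.74 [597.9 204.8 200.1] [-0.09  0.84  0.19] -0.001 [ 0.21  0.5  -0.01  1.06  0.    0.12]
3.33 [598.5 204.5 135.5] [-0.27 -0.72  0.46] -0.001 [ 0.21  0.55 -0.1   0.92  0.    0.12]
top [227.12249752 169.771206  ]
scene [344.86297582 242.38890586]
```

View pics/k_top.png

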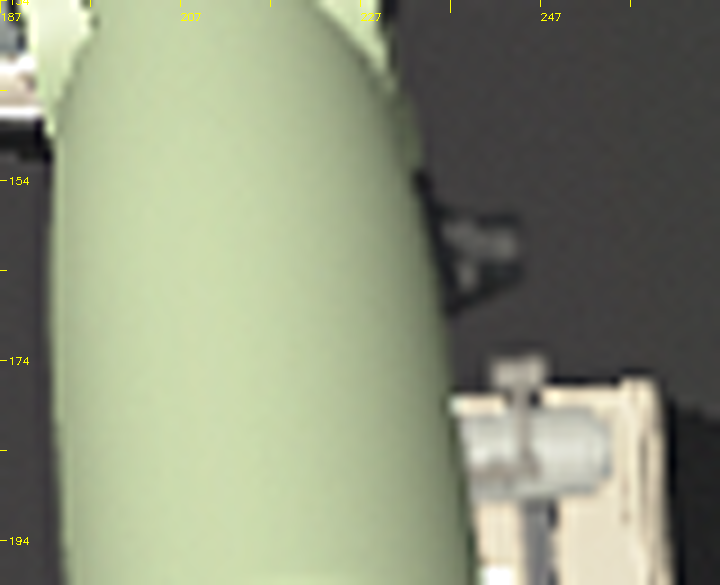

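View pics/k_scene.png

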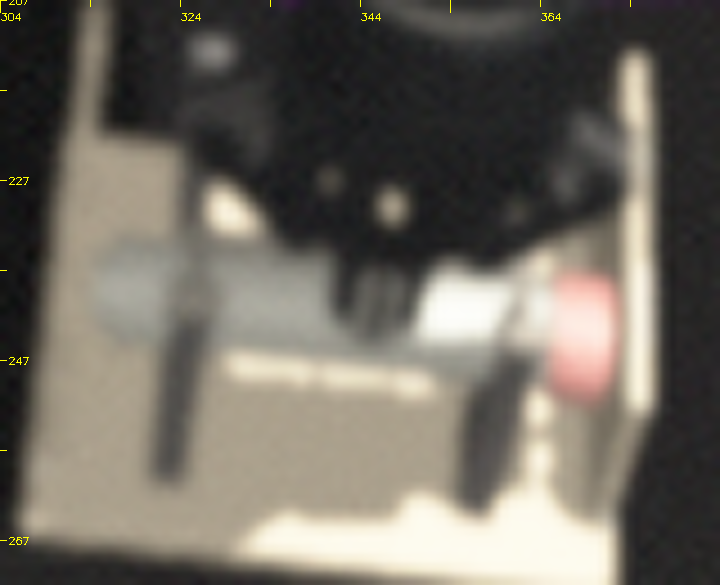

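The fingertip is at scene (345.8,244) against a predicted (344.9,242.4), so the cameras and robot agree. The gap behind the tube is clear, so I'll descend and feel for first touch.

```bash
python3 - <<'E'
from h import *
print(bot.movel(P(seat+38*nh,76),max_speed=80,threshold=6)); st()
print(bot.movel(P(seat+18*nh,76),max_speed=15,threshold=3)); st()
print('n off',(bot.get_state()['tcp_pos'][:2]-seat)@nh)
E
```

```text
False
4.31 [598.8 204.   76.4] [ 0.41 -0.48 -0.36] 0.001 [ 0.21  0.61 -0.16  0.8   0.    0.12]
True
5.06 [589.7 203.1  76.1] [ 2.34 -1.02  1.27] 0.0 [ 0.21  0.59 -0.19  0.79 -0.    0.12]
n off 29.222169116015156
```

```bash
python3 - <<'E'
from h import *
print(bot.movel(P(seat+16.5*nh,76),max_speed=20,threshold=30)); st()
print('n off',(bot.get_state()['tcp_pos'][:2]-seat)@nh)
s=imaging.capture('scene'); cv2.imwrite('pics/s2.png',s); crop(s,295,195,100,75,8,'pics/k2.png')
E
```

```text
False
5.81 [575.4 201.8  75.1] [-0.4  -0.89 -0.48] 0.002 [ 0.22  0.58 -0.23  0.77 -0.    0.13]
n off 14.947833933921316
```

View pics/k2.png

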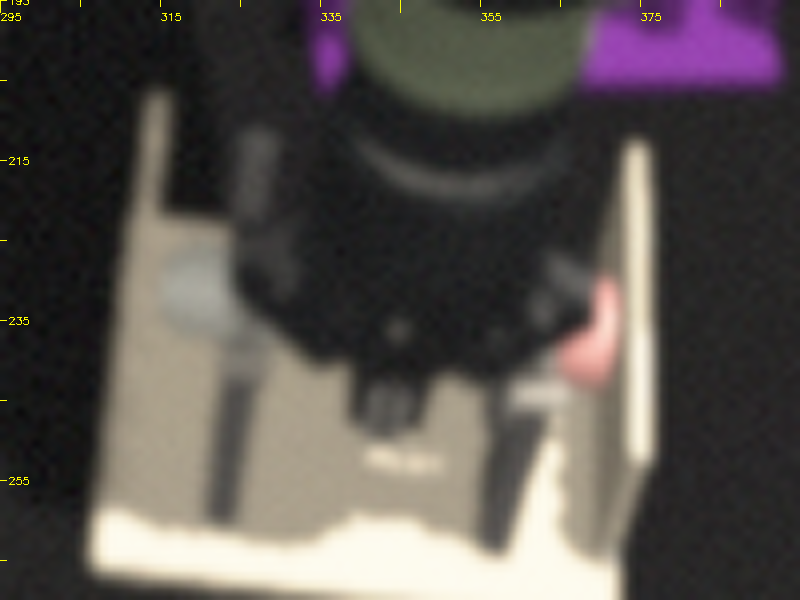

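The tube is out and rolling: its foot is now at about (318,231). I'll back off, rise and check.

```bash
python3 - <<'E'
from h import *
bot.movel(P(seat+36*nh,78),max_speed=80)
bot.movel(P(seat+36*nh,170),max_speed=150); st()
c=seat-88*nh
bot.movel(P(c,190),rot=[np.pi,0,yh+np.pi/2],max_speed=120); st()
s=imaging.capture('scene'); cv2.imwrite('pics/s3.png',s); crop(s,295,185,100,75,8,'pics/k3.png')
t=imaging.capture('top'); cv2.imwrite('pics/t3.png',t); crop(t,190,150,100,85,7,'pics/k3t.png')
E
```

```text
7.02 [595.7 203.6 169.2] [-0.52 -0.86  0.15] 0.004 [ 0.21  0.52 -0.06  1.   -0.    0.12]
8.73 [473.  192.5 189.7] [ 0.02  0.17 -0.34] 0.001 [ 0.24  0.29 -0.36  0.92 -0.    1.72]
```

View pics/k3.png

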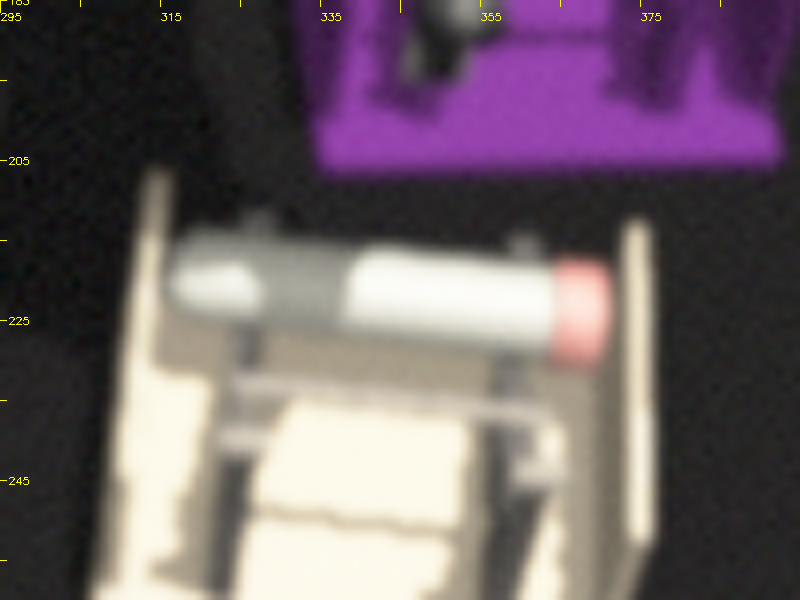

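View pics/k3t.png

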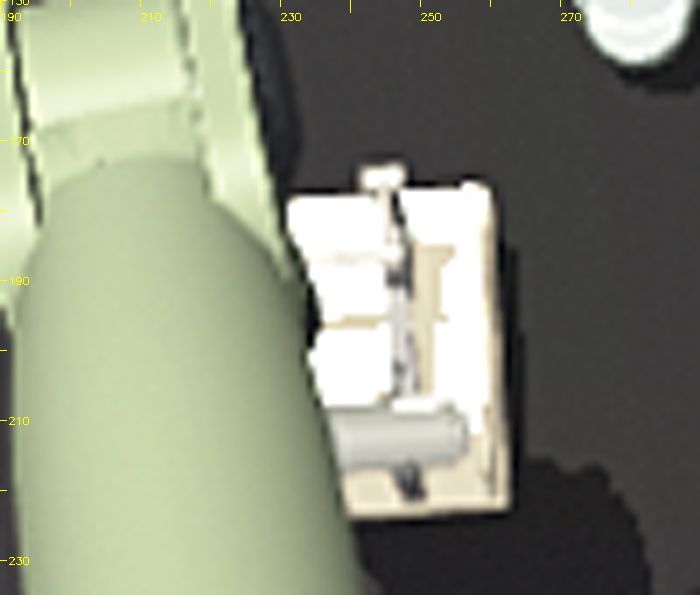

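The tube lies on the ledge, with its cap end at scene (371.5,224) and its foot end at (315.6,220.4). I'll compute its mid-point.

```bash
python3 - <<'E'
from h import *
a=back('scene',(371.5,224.2),62.5)[:2];b=back('scene',(315.6,220.4),62.5)[:2]
print(a,b,a@nh,b@nh,a@mh,b@mh,((a+b)/2)@mh, np.arctan2(-(a-b)[0],(a-b)[1]),np.linalg.norm(a-b))
f=back('top',(256.8,212.5),62.5)[:2]; print(f,f@nh,f@mh+80)
print('target n',576.3-88)
E
```

```text
[463.28221108 276.00729666] [487.51443808 110.69138855] 486.2143196685406 495.4901183995785 233.25108843892636 66.42630053509248 149.83869448700943 0.14554484774300885 167.08246557092062
[475.50784336 108.54860836] 483.339527595037 145.37132806724625
target n 488.29999999999995
```

```bash
python3 - <<'E'
from h import *
c=488.3*nh+148*mh
bot.grip(0.85)
bot.movel(P(c,120),max_speed=150)
print(bot.movel(P(c,45.5),max_speed=80,threshold=6)); st()
bot.grip(0.0,25); st()
s=imaging.capture('scene'); crop(s,295,165,100,95,6,'pics/k4.png')
E
```

```text
False
11.22 [473.5 191.4  45.9] [ 0.22  0.21 -0.01] 0.848 [ 0.24  0.46 -0.53  0.58  0.    1.72]
11.65 [474.3 191.5  46.1] [2.54 0.69 2.82] 0.386 [ 0.24  0.46 -0.53  0.58 -0.    1.72]
```

View pics/k4.png

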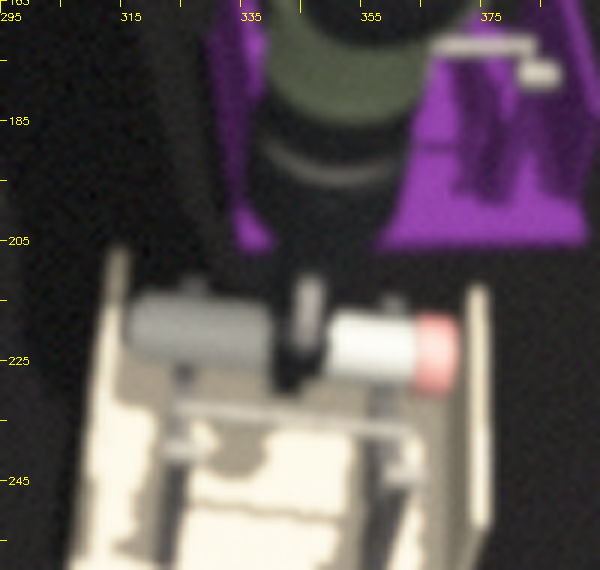

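```bash
python3 - <<'E'
from h import *
p=bot.get_state()['tcp_pos'][:2]
for d in(80,62,0,-80): print(d,proj('scene',P(p+d*mh,62.5)).round(1))
bot.movel(P(p,52),max_speed=25); st()
bot.movel(P(p,200),max_speed=120); st()
t=imaging.capture('top'); s=imaging.capture('scene')
crop(s,295,125,110,95,6,'pics/k5.png')
E
```

```text
80 [[369.8 224.9]]
62 [[363.7 224.2]]
0 [[343.  221.9]]
-80 [[316.3 218.9]]
12.12 [474.3 191.5  52.1] [ 2.32  0.66 -0.71] 0.389 [ 0.24  0.45 -0.52  0.59 -0.    1.72]
13.5 [473.6 191.4 199.2] [ 0.2  -0.1  -1.96] 0.39 [ 0.24  0.28 -0.34  0.95  0.    1.72]
```

View pics/k5.png

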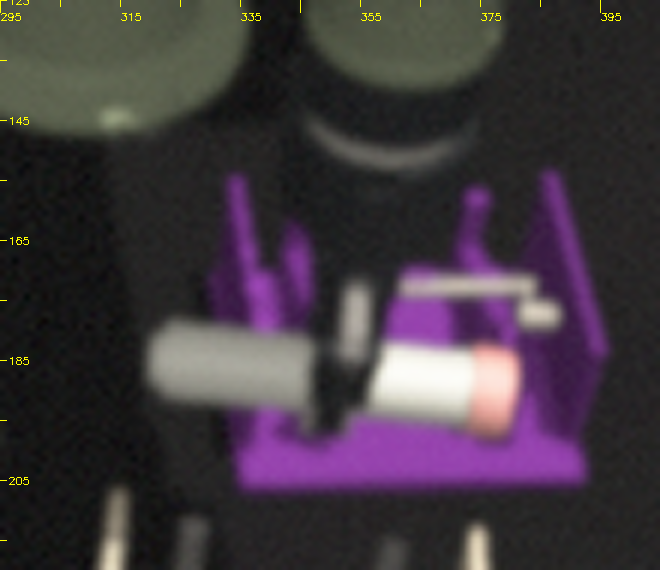

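```bash
python3 - <<'E'
from h import *
p=bot.get_state()['tcp_pos']
print([proj('scene',P(p[:2]+d*mh,p[2]+16.5)).round(1).tolist() for d in(80,-80)])
bot.movel(P(bay,190),rot=[np.pi,0,ym+np.pi/2],max_speed=170); st()
bot.movel(P(bay,80),max_speed=100); st()
s=imaging.capture('scene');t=imaging.capture('top')
crop(s,160,170,115,85,6,'pics/k6.png'); crop(t,290,140,110,95,6,'pics/k6t.png')
p=bot.get_state()['tcp_pos']
print([proj('scene',P(p[:2]+d*mm,p[2]+16.5)).round(1).tolist() for d in(80,-80)])
E
```

```text
[[[379.6, 190.6]], [[320.3, 184.3]]]
15.98 [ 589.6 -168.7  190.1] [ 0.13  0.17 -1.22] 0.39 [-0.4   0.47 -0.08  1.02  0.    0.93]
17.23 [ 590.3 -169.6   80.7] [ 0.12 -0.95 -1.73] 0.386 [-0.4   0.57 -0.21  0.78  0.    0.93]
[[[242.0, 222.6]], [[186.5, 223.1]]]
```

View pics/k6.png

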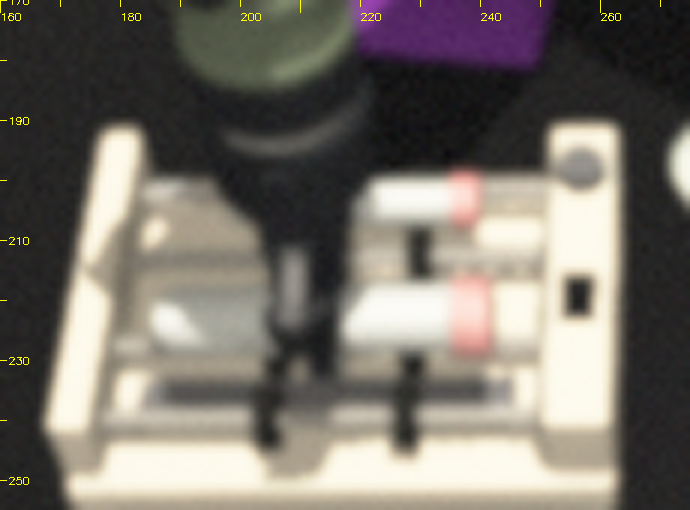

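View pics/k6t.png

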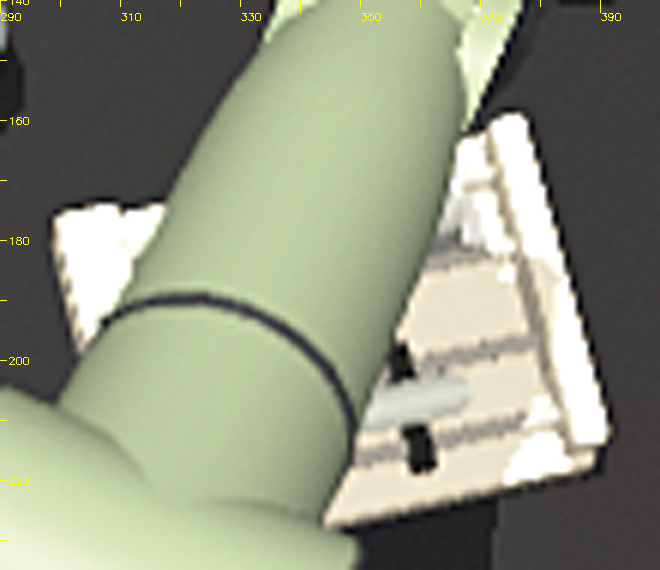

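The tube is held level over the far bay, with its cap end at scene (242,222.5) and its foot end at (185,222.5), matching the prediction. Next is a slow descent to contact.

```bash
python3 - <<'E'
from h import *
bot.movel(P(bay,62),max_speed=50); st()
print(bot.movel(P(bay,55),max_speed=10,threshold=3)); st()
E
```

```text
17.84 [ 589.3 -169.2   61.5] [-0.   -0.27 -0.28] 0.384 [-0.4   0.59 -0.23  0.75  0.    0.93]
True
18.35 [ 590.3 -169.4   57.5] [ 2.18 -0.06  3.13] 0.389 [-0.4   0.6  -0.23  0.74  0.    0.93]
```

Contact came about 1 mm high with a +x push, so the bay lies about 1 mm farther in +x. I'll nudge that way, seat the tube, check and release.

```bash
python3 - <<'E'
from h import *
b2=bay+1.2*nm
bot.movel(P(b2,57.2),max_speed=10); st()
print(bot.movel(P(b2,55.8),max_speed=8,threshold=4)); st()
s=imaging.capture('scene'); crop(s,160,170,115,85,6,'pics/k7.png')
E
```

```text
18.69 [ 590.8 -169.    57. ] [0.99 0.45 0.51] 0.385 [-0.4   0.6  -0.23  0.74  0.    0.93]
True
18.92 [ 591.6 -169.    56.3] [-0.65  0.9   2.89] 0.392 [-0.4   0.6  -0.23  0.74  0.    0.93]
```

View pics/k7.png

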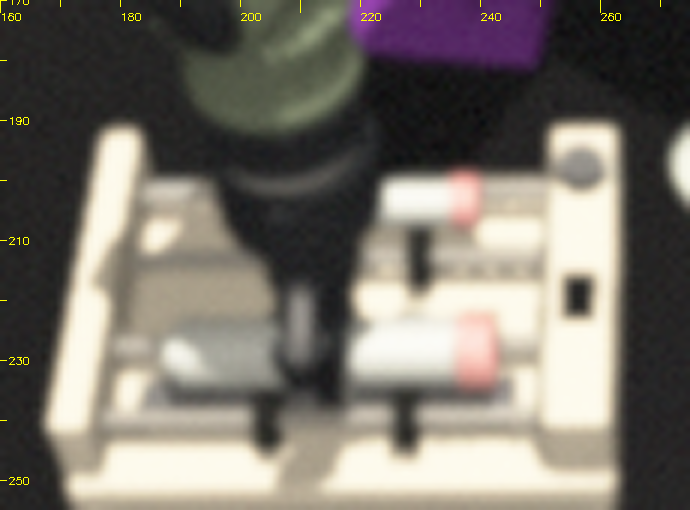

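It is seated at axis height ≈72.8 mm with a nearly vertical reaction, and the ends at u≈187 and 243 are centred on the wheels (204.5, 227.5). Releasing.

```bash
python3 - <<'E'
from h import *
bot.grip(0.48); st(); bot.grip(0.72); st()
p=bot.get_state()['tcp_pos']
bot.movel(P(p[:2],110),max_speed=60)
bot.movel(P(p[:2],230),max_speed=150)
bot.move_ptp([350,250,260],[np.pi,0,2.5]); st()
s=imaging.capture('scene');t=imaging.capture('top'); cv2.imwrite('pics/s8.png',s);cv2.imwrite('pics/t8.png',t)
crop(s,160,170,115,85,6,'pics/k8.png'); crop(t,290,140,110,95,6,'pics/k8t.png')
E
```

```text
19.22 [ 590.7 -168.6   55.5] [-0.95  0.1   0.58] 0.476 [-0.4   0.6  -0.23  0.74  0.    0.93]
19.55 [ 591.1 -168.8   55.8] [-0.23 -0.06 -0.56] 0.718 [-0.4   0.6  -0.23  0.74  0.    0.93]
23.32 [350.8 249.7 260. ] [-0.09 -0.08 -0.01] 0.72 [ 0.45  0.08 -0.43  1.06 -0.    1.09]
```

View pics/k8.png

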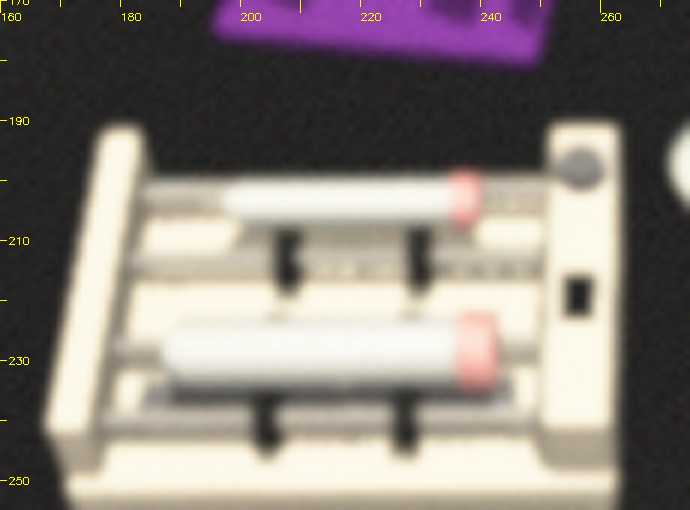

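View pics/k8t.png

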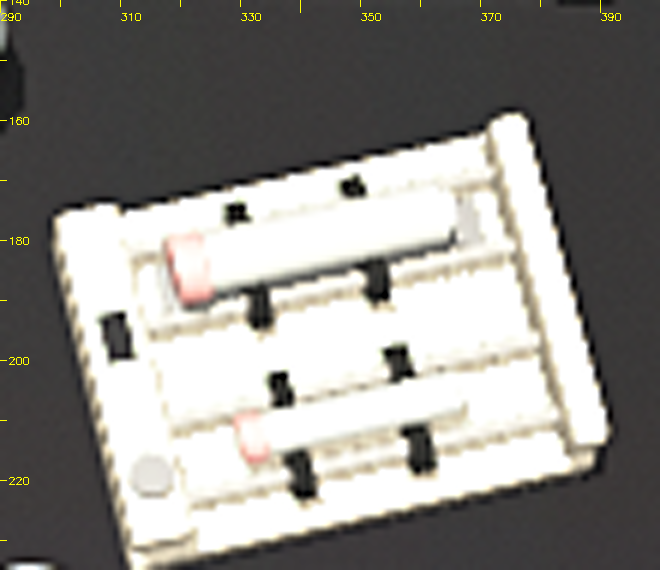

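View pics/s8.png

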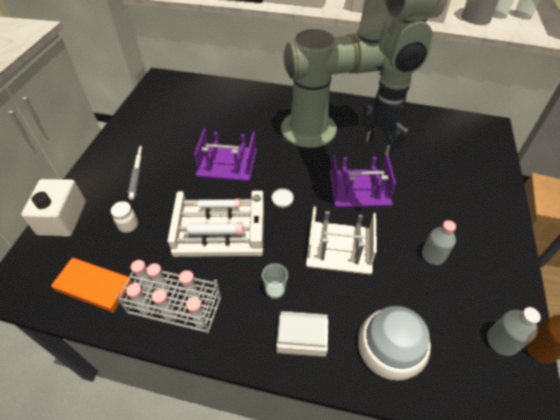

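```bash
python3 - <<'E'
from bench import bot
bot.sign_off(); print(bot.get_state()['t'])
E
```

```text
the job is handed in; nothing more can be done
the job is handed in; nothing more can be done
```

The big tube now lies in the far bay of the roller mixer, released, and the job is handed in at about 23.5 s of the 50 s allowed.

- **Rolling out:** I pushed the tube from behind with the shut fingers. It rolled out under the jaw and came to rest on the front ledge, which I checked by camera before gripping it.
- **Placing:** I gripped it there at mid-length with 25 N and lowered it into the far bay, which was free because the thin tube is in the near one. First contact came about 1 mm high with a slight sideways push, so I shifted about 1.2 mm before seating it. The contact forces I read while placing stayed around 4 N.
- **Last checks:** both cameras show the tube lying lengthwise and level across all four wheels, centred within a few mm. The cap is clear of the wheels, the thin tube is still in its bay, and nothing else looks moved. The gripper stood clear of everything.
- **Disagreements:** the two cameras differed by about 6 mm on positions, so I averaged them; first touch on the tube and on the wheels agreed with that to about 1 mm. The push ended about 1.5 mm farther than commanded (14.3 mm past first touch), still within the 10 to 15 mm allowed.

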